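# Check a gel-plate gap with a taper gauge

### The arm

A 6-joint arm with a two-finger parallel gripper is mounted at the origin on the work surface. World frame = base frame: x ahead of the robot, y to its left, z up, the work surface at z = 0. Lengths are in m, angles in rad, forces in N, time in s.
With the tool pointing down it reaches from about 0.4 to 0.825 m from the base axis. Payload 7 kg.
Tool frame: the origin (TCP) lies at the centre of the arm's flange, where the gripper is bolted on; the fingertips stand 173 mm ahead of it and the grasp point (between the pads) lies 155 mm ahead of it; z points along the fingers, y is the line along which they close (so a half turn about z gives the same grasp; the last joint's range is limited). The gripper opens to 85 mm and grips with 20 to 120 N. Pads are 22 mm wide; open, the fingers measure 114 mm over their backs; the gripper's body (76 mm by 85 mm) begins 54 mm behind the grasp point. The pads swing forward as they close: fully open they stand 13 mm farther back than shut.
Start: joints at [-0.823, 0.359, 0.012, 0, -1.224, -0.288], TCP at [0.3, -0.605, 0.405] pointing down, gripper open.
Joint ranges: [-3.07, 3.07], [-1.43, 2.12], [-1.02, 1.25], [-3.03, 1.67], [-3.05, -0], [-3.03, 3.03]. Speed limits (rad/s): [2.39, 2.39, 3.01, 3.14, 3.14, 3.14].

### API

Orientations are given as a rotation vector (axis times angle).
In Python, from workcell import arm gives the robot as it stands. Calls block until the motion is done:
- arm.movep(position, orientation): joint-space move of the TCP to a pose.
- arm.move_linear(position, rot=None, feed=0.15): straight line of the TCP; rot=None keeps the orientation; feed is the mean speed in m/s.
- arm.set_joints(angles): joint-space move.
- arm.move_gripper(opening, effort=None): finger opening in m; effort is the grip in N (None keeps the last); returns when the fingers have stopped.
- arm.wait(seconds).
- arm.ik(position, orientation): joint angles nearest the present ones, or None.
- arm.state(): the state.
- arm.snapshot(name): name is "scene" or "top" or "wrist"; returns (picture, depth): 400x640x3 uint8, red, green, blue; 400x640 float32, m along the optical axis (not along the pixel's ray), 0 where there is no reading.
- arm.camera_model(name): a dict with "K" (3x3 intrinsics, pixels), "pose" (4x4, takes a point from camera to world coordinates); the wrist camera has in their place "hand_eye" (4x4, takes a point from camera to tool coordinates, whose origin is the TCP and whose axes are the flange's). Camera axes: x right, y down, z forward; pixel columns grow to the right and rows downward; lengths in m; the calibration is good to about 2 mm. A picture is of the moment at which its call begins: read the wrist's pose just before it. camera_model takes no time and is no camera call.
A pose or a line that the arm cannot do raises arm.MotionError and nothing moves.
- arm.job_done(): hands the job in; it is judged then, once.
The state is a dict: "time": time; "joints": joint angles; "qd": joint speeds; "joint_torque": joint torques, N m; "tcp_pos": TCP position; "orientation": TCP orientation; "ft_force": force on the tool from outside, world axes, zero at the start; "wrist_torque": the same for the moment, N m; "grip_width": finger opening in m; "grip_force": force on a finger pad.
Only numpy, scipy, OpenCV 4.12 (cv2) and the standard library are available. Lean on these libraries where they do the work, as an engineer would, in place of code of your own. Each camera call takes 0.05 s, during which the arm holds its last target. There are 200 camera calls.

### The job

Throw the stand's lever into the marked notch (the one between the two tall teeth) so that it closes the two plates. Then lift the taper gauge out of its holder and slide its blade, point down and upright, into the gap between the plates until it drags snugly on both plates - gently, without forcing it - and finish while still holding it there in the gripper, leaving the lever in its notch and the bystanding things where they are.

Things in the scene. Friction and masses are not known exactly. Their poses are not given: they have to be found in the camera images.
- lever (a joint): Clamp lever on the stand's -y side, turning about the stand's y axis. Its lean from upright towards the stand's +x is (value - 0.6) rad. 0 = leaning 0.6 rad to -x; marked notch at 0.95 (leaning 0.35 rad to +x); hard stop at 1.25. Starts between 0 and 0.35. It stays where it is left; about 2 N at the knob moves it. Throwing it closes the plates by 8.4 mm per rad.
- lever_knob (a point): Centre of the lever's black 22 mm ball knob, 100 mm from the pivot on a 10 mm steel rod; can be pinched from above with the fingers closing along the stand's y and led along its arc about lever_pivot.
- lever_pivot (a point): Point on the lever's turning axis in the plane in which the knob moves, 50 mm above the bench (height exact). On the stand's floating head.
- marked_notch (a point): Where the knob's centre is when the lever stands in the marked notch. The notches are cut in a 9 mm aluminium quadrant just outside the lever, teeth 58 mm from the pivot; the marked notch lies between two taller teeth (71 mm) and has a round steel stud below it. On the floating head.
- stand: Casting stand fixed to the bench. Grey base 160 x 300 x 18 mm (middle 30 mm towards -y) and on it the head: slide plate, two cheeks 88 mm high, the two upright plates, the lever and its quadrant. Origin under the plates, on the bench; x square to the plates (front plate to rear plate), y along them, z up; yaw within 0.35 rad.
- rear_plate: White ceramic plate 90 mm wide, 85 mm high, 8 mm thick; axes as the stand. Origin: middle of its inner face's upper edge, 115 mm above the bench (exact), where a white guide lip starts that flares outward 5 mm and rises 11 mm. The head with plates and lever floats 4 mm either way along the stand's x on soft springs (0.2 N/mm, 0.5 N friction): the gap centres itself on the blade.
- front_plate: Mirror image of the rear plate on the stand's -x side, origin likewise. The gap is the distance between the two origins: 10 to 15 mm with the lever at its start, 5 to 7.2 mm (differs each time) with it in the marked notch. This plate gives way on a spring of 8 N/mm once the blade touches both plates: the squeeze grows about 0.6 N per mm of further depth.
- gauge: Taper gauge, 120 g, upright in the holder, tip 15 mm above the bench, handle's shoulders on the holder's top. Origin: middle of the blade's tip; z up the blade, x through its thickness. Steel blade 80 mm long, 25 mm wide (y), 2 mm thick at the tip growing evenly to 10 mm (both faces slope alike). In the gap it becomes snug with the tip 30 to 52 mm below (gap-dependent) the plates' origins.
- holder: Black holder block, fixed, 70 x 90 x 95 mm, with an upright slot 14 mm (x) by 32 mm (y) right through it, in which the blade hangs. Origin under its centre, on the bench; yaw differs by up to 0.4 rad and the gauge has the same yaw.
- bottle: Bystander: white round bottle with a blue cap, 70 mm across, 170 mm high, standing. Origin under its centre.
- tipbox: Bystander: red box with a white lid, 80 x 110 x 65 mm. Origin under its centre.
- pipette: Bystander: white and grey pipette, 230 mm long, lying on the bench. Origin at mid-body, on the bench.
- gauge_grip (a point): Centre of the gauge's aluminium handle, 102.5 mm above the tip. The handle is 16 mm thick (gauge x), 40 mm wide (y) and 45 mm high; take it from above with the fingers closing along the gauge's x. When the blade is snug in the gap, a drag of 3 to 10 N upward on the tool is about right.
Mind the look-alikes: they are no part of the job. What is meant by the gauge is not blue, green or purple, and is the larger of those in its own colour.

How it is judged:
On the way, in this order (a step that is already met when the one before it is completed fails the run):
1. the lever stands in the marked notch (value of joint lever between 0.86 and 1.04 rad), for 0.2 s.
2. the gauge's blade drags on both plates (contact force between gauge and front_plate above 1 N and contact force between gauge and rear_plate above 1 N and z of gauge in the frame of rear_plate below -0.018 m), for 0.2 s.
At the end, for the whole second after the job is handed in: The lever is in the marked notch (0.95 within 0.09 rad); the gauge, upright within 10 degrees and still, is gripped by the fingers with its tip 18 to 67 mm below the plates' upper edges and within 35 mm of their middle, and presses on each plate with 1 to 12 N; it stays so for the last second (all of step 1 and all of step 2 and contact force between gauge and front_plate below 12 N and contact force between gauge and rear_plate below 12 N and z of gauge in the frame of rear_plate above -0.067 m and y of gauge in the frame of rear_plate between -0.035 and 0.035 m and angle between gauge's own z axis and vertical below 0.17 rad and contact force between the fingers and gauge above 2 N and linear speed of gauge below 0.01 m/s); the arm keeps its last pose, push and grip.
It fails at once if the gauge is forced (over 30 N on a plate) (contact force between gauge and front_plate above 30 N or contact force between gauge and rear_plate above 30 N).
It fails at once if a bystander is disturbed (distance of any of bottle, tipbox, pipette from where it was at the start of the episode above 0.03 m).
It also fails if it takes over 59 s, if anything falls off the work surface, if the arm or the gripper's body presses on something with over 40 N, if the wrist force passes 120 N, or if a joint passes its speed limit or range.

## Working session

There is one attempt and no reset: what is moved stays moved. The work goes in short steps, each a Python script; the robot and the scene stay as the last script left them, time stands still between calls to the robot, and variables do not carry over. Pictures are saved under pics/ and viewed, at most 10 in all, crops included, and the job is handed in when it is done.

```bash
ls; mkdir -p pics; cat > h.py <<'E'
import numpy as np, cv2
from workcell import arm
from scipy.spatial.transform import Rotation as R
def cam(name):
    m=arm.camera_model(name); K=np.array(m["K"])
    if "pose" in m: return K,np.array(m["pose"])
    s=arm.state(); T=np.eye(4); T[:3,:3]=R.from_rotvec(s["orientation"]).as_matrix(); T[:3,3]=s["tcp_pos"]
    return K,T@np.array(m["hand_eye"])
def shot(name,f=None):
    K,P=cam(name); im,d=arm.snapshot(name)
    if f: cv2.imwrite("pics/"+f,im[:,:,::-1])
    return im,d,K,P
def cloud(d,K,P):
    v,u=np.indices(d.shape); p=np.stack([(u-K[0,2])/K[0,0]*d,(v-K[1,2])/K[1,1]*d,d],-1)
    return p@P[:3,:3].T+P[:3,3]
def ray(u,v,K,P,z):
    r=P[:3,:3]@np.linalg.solve(K,[u,v,1.]); return P[:3,3]+r*(z-P[2,3])/r[2]
def down(yaw): # tool z down, tool y along direction yaw+90deg (closing), tool x at yaw
    c,s=np.cos(yaw),np.sin(yaw)
    return R.from_matrix(np.array([[c,s,0],[s,-c,0],[0,0,-1]])).as_rotvec()
E
python3 - <<'E'
from h import *
for n in("top","scene"):
    im,d,K,P=shot(n,n+"0.png"); np.savez(n+"0.npz",im=im,d=d,K=K,P=P); print(n,K.round(1).tolist(),P.round(3).tolist())
s=arm.state(); print(s["time"],s["orientation"],s["ft_force"])
E
```

```text
pics
top [[362.1, 0.0, 318.5], [0.0, 362.1, 199.0], [0.0, 0.0, 1.0]] [[-0.007, -0.981, 0.196, 0.373], [-1.0, 0.007, 0.001, 0.181], [-0.003, -0.196, -0.981, 0.994], [0.0, 0.0, 0.0, 1.0]]
scene [[424.5, 0.0, 324.6], [0.0, 424.5, 202.1], [0.0, 0.0, 1.0]] [[-0.874, 0.348, -0.339, 0.975], [0.486, 0.623, -0.612, 0.903], [-0.002, -0.7, -0.714, 0.965], [0.0, 0.0, 0.0, 1.0]]
0.1 [ 7.15632817e-01 -3.05852839e+00 -2.19526920e-03] [ 0.17676504  0.02836424 -0.33589943]
```

View pics/top0.png

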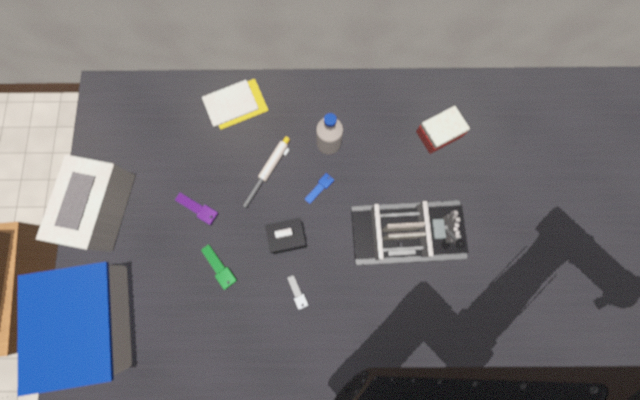

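View pics/scene0.png

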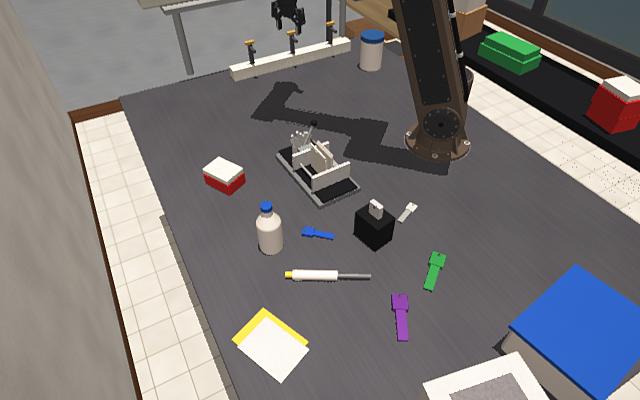

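Top view: the stand is at about (410,232), with its lever and quadrant at (455,228). The holder is at (286,235) with a handle standing in it at (283,232). The bottle is at (329,135), the tipbox at (444,128) and the pipette at (267,170).

Gauge candidates: blue (319,188), green (218,267), purple (197,208), small silver lying at (298,292), and silver upright in the holder at (283,232). The upright one fits: it is silver and stands in the holder. I'll confirm its size against the small silver one in a crop.

```bash
python3 - <<'E'
from h import *
D=np.load("top0.npz"); im,d,K,P=[D[k] for k in("im","d","K","P")]
pc=cloud(d,K,P)
D2=np.load("scene0.npz"); im2=D2["im"]; pc2=cloud(D2["d"],D2["K"],D2["P"])
a=cv2.resize(im[185:315,260:480],None,fx=3.6,fy=3.6,interpolation=cv2.INTER_CUBIC)[:,:,::-1]
cv2.imwrite("pics/c_top.png",a)
b=cv2.resize(im2[110:260,270:430],None,fx=4,fy=4,interpolation=cv2.INTER_CUBIC)[:,:,::-1]
cv2.imwrite("pics/c_scene.png",b)
hsv=cv2.cvtColor(im,cv2.COLOR_RGB2HSV)
# stats by height
for nm,c,(u0,u1,v0,v1),lo,hi in[("handle",pc,(262,312,212,258),.105,.2),("holder",pc,(262,312,212,258),.085,.1),("smallsilver",pc,(285,312,272,312),.004,.05),("base",pc,(340,480,190,275),.012,.026),("bottle",pc,(310,350,105,160),.1,.2)]:
    s=c[v0:v1,u0:u1]; m=(s[...,2]>lo)&(s[...,2]<hi)
    q=s[m][:,:2].astype(np.float32); r=cv2.minAreaRect(q); print(nm,len(q),np.median(s[m][:,2]).round(4),np.round(r[0],4),np.round(r[1],4),round(r[2],1))
s=pc2[195:255,345:400]
for nm,lo,hi in(("handle",.1,.2),("holder",.085,.098)):
    m=(s[...,2]>lo)&(s[...,2]<hi); q=s[m][:,:2].astype(np.float32); r=cv2.minAreaRect(q); print("scene",nm,len(q),s[m][:,2].max().round(4),np.round(r[0],4),np.round(r[1],4),round(r[2],1))
E
```

```text
handle 139 0.1379 [0.4646 0.2663] [0.0163 0.0398] 12.1
holder 884 0.0937 [0.4647 0.2664] [0.0703 0.0899] 11.4
smallsilver 252 0.0083 [0.3225 0.2413] [0.0853 0.0275] 22.7
base 1935 0.019 [ 0.4775 -0.06  ] [0.1601 0.3001] 2.8
bottle 566 0.1233 [0.7331 0.1531] [0.0683 0.0594] 84.2
scene handle 198 0.1426 [0.4658 0.2699] [0.0205 0.0407] 17.0
scene holder 500 0.098 [0.4633 0.2683] [0.0739 0.093 ] 11.4
```

View pics/c_top.png

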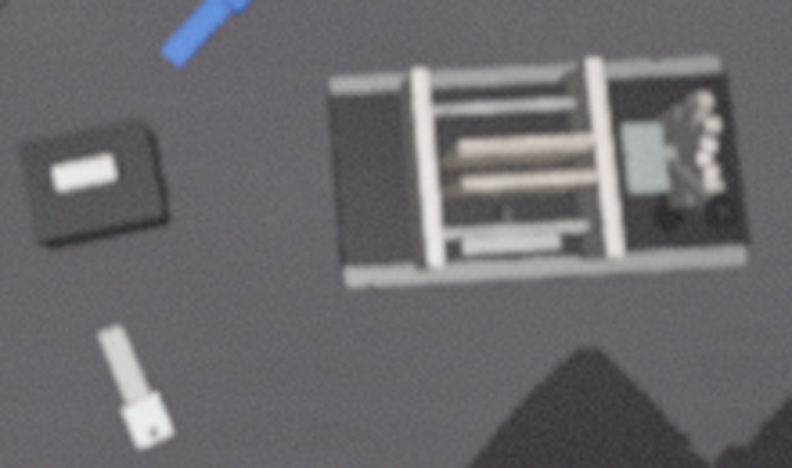

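View pics/c_scene.png

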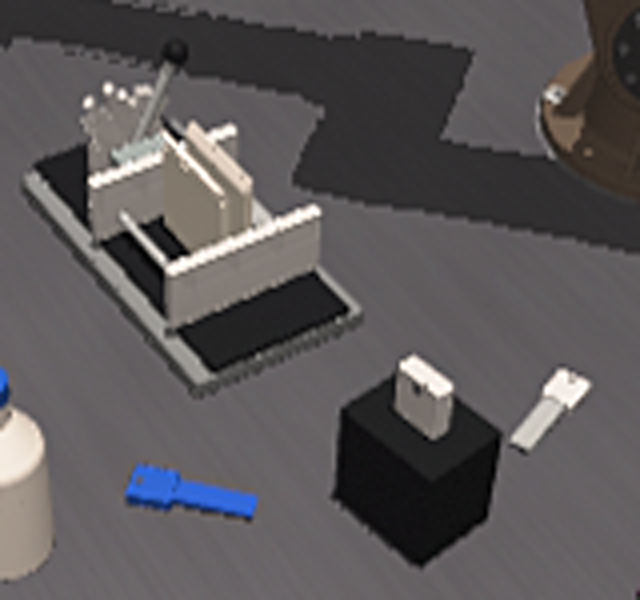

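The crop confirms it: the upright silver gauge in the holder has a 16 x 40 mm handle, and the lying one is only 85 mm long overall, so the upright one is larger. The knob is at scene pixel (314,122). The plates are parallel across the stand, and the quadrant with its white-tipped teeth is on the -y side. Next I'll measure the lever and look from above with the wrist camera.

```bash
python3 - <<'E'
from h import *
D2=np.load("scene0.npz"); pc2=cloud(D2["d"],D2["K"],D2["P"])
s=pc2[112:132,300:326]; m=s[...,2]>.115; print(np.argwhere(m).mean(0)+[112,300], s[m].mean(0),s[m].min(0),s[m].max(0))
print(np.array(arm.camera_model("wrist")["hand_eye"]).round(4).tolist(),np.array(arm.camera_model("wrist")["K"]).round(1).tolist())
y=0.049
H=np.array(arm.camera_model("wrist")["hand_eye"])
# put camera centre above target
Rd=R.from_rotvec(down(y)).as_matrix()
c=np.array([.455,-.09,.40]); 
for yy in (y,y+np.pi,y-np.pi):
    print(yy,arm.ik([.46,-.12,.42],down(yy)))
E
```

```text
[124.98113208 313.11320755] [ 0.50065917 -0.02496389  0.22990791] [ 0.4278036  -0.15491068  0.11505342] [0.97518451 0.90286975 0.96506078]
[[-0.0007, -0.9495, -0.3137, 0.0805], [1.0, -0.0006, -0.0001, 0.0003], [-0.0001, -0.3137, 0.9495, 0.0292], [0.0, 0.0, 0.0, 1.0]] [[320.0, 0.0, 320.6], [0.0, 320.0, 198.4], [0.0, 0.0, 1.0]]
0.049 [ 0.16010655  0.01320743 -0.38658927  0.         -1.17099963  1.45968977]
3.190592653589793 [ 0.16010655  0.01320743 -0.38658927  0.         -1.17099963 -1.68190288]
-3.092592653589793 [ 0.16010655  0.01320743 -0.38658927  0.         -1.17099963 -1.68190288]
```

```bash
python3 - <<'E'
from h import *
D2=np.load("scene0.npz"); pc2=cloud(D2["d"],D2["K"],D2["P"])
s=pc2[112:132,300:326]; m=(s[...,2]>.115)&(s[...,2]<.2); print(s[m].mean(0),s[m].min(0),s[m].max(0))
y=0.049
for i,p in enumerate([[.46,-.14,.40],[.46,-.05,.40]]):
    arm.movep(p,down(y)) ; arm.wait(.2)
    im,d,K,P=shot("wrist",f"w{i}.png"); np.savez(f"w{i}.npz",im=im,d=d,K=K,P=P)
print(arm.state()["time"],arm.state()["tcp_pos"])
E
```

```text
[ 0.44008147 -0.14341074  0.13605861] [ 0.4278036  -0.15491068  0.11505342] [ 0.45298356 -0.13700052  0.14946807]
2.8417 [ 0.46000948 -0.05072086  0.39991898]
```

View pics/w0.png

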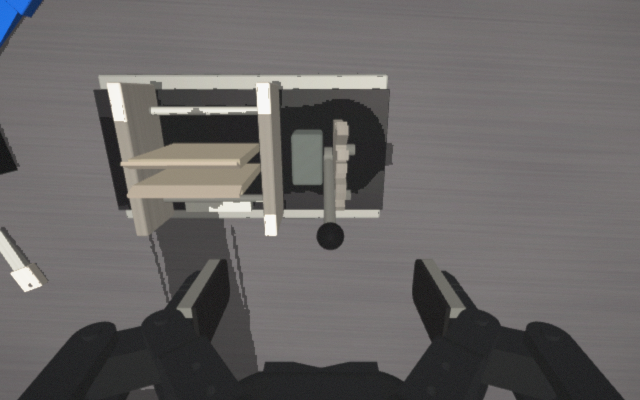

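Wrist view: the knob is at (330,236), the lever rod runs up to about (328,150), the quadrant is at (342,165) with the stud near (350,150), and the plates' top edges are around (190,160) and (190,183).

```bash
python3 - <<'E'
from h import *
yaw=.049; c,s=np.cos(yaw),np.sin(yaw)
rays=[]
for i in (0,1):
    D=np.load(f"w{i}.npz"); im,d,K,P=[D[k] for k in("im","d","K","P")]; pc=cloud(d,K,P)
    g=cv2.cvtColor(im,cv2.COLOR_RGB2GRAY)
    u0=330+(0 if i==0 else 110)
    sub=pc[200:270,u0-50:u0+50]; m=(sub[...,2]>.11)&(sub[...,2]<.16)&(g[200:270,u0-50:u0+50]<45)
    n,l,st,ce=cv2.connectedComponentsWithStats(m.astype(np.uint8))
    k=1+np.argmax(st[1:,4]); q=sub[l==k]
    uv=np.argwhere(l==k)[:,::-1]+[u0-50,200]; (cu,cv),r=cv2.minEnclosingCircle(uv.astype(np.float32))
    # sphere fit
    A=np.c_[2*q,np.ones(len(q))]; x=np.linalg.lstsq(A,(q**2).sum(1),rcond=None)[0]
    print(i,"px",cu,cv,r,"spherefit",x[:3].round(4),np.sqrt(x[3]+x[:3]@x[:3]).round(4),"top",q[:,2].max().round(4))
    r_=P[:3,:3]@np.linalg.solve(K,[cu,cv,1.]); rays.append((P[:3,3],r_/np.linalg.norm(r_)))
    # plate tops and stand-frame structure
    S=pc-np.array([.476,-.03,0]); X=S[...,0]*c+S[...,1]*s; Y=-S[...,0]*s+S[...,1]*c; Z=pc[...,2]
    ok=(d>0)
    for nm,mm in(("lip",ok&(Z>.119)&(Z<.135)&(abs(Y)<.04)&(abs(X)<.04)),("mid",ok&(Z>.1)&(Z<.118)&(abs(Y)<.04)&(abs(X)<.06))):
        h,e=np.histogram(X[mm],np.arange(-.04,.041,.002)); print(nm,[(round(a*1000),b) for a,b in zip(e,h) if b>3], mm.sum())
    mm=ok&(Z>.1)&(Z<.14)&(g>70)&(Y<-.06)&(Y>-.16)&(abs(X)<.08)
    print("teeth Y",np.percentile(Y[mm],[5,50,95]).round(4) if mm.any() else None)
    t=np.c_[X[mm],Y[mm],Z[mm]]; 
    for x0 in np.arange(-.04,.06,.004):
        w=t[(t[:,0]>=x0)&(t[:,0]<x0+.004)]
        if len(w): print(round(x0*1000),w[:,2].max().round(4),w[:,1].mean().round(4),end=" | ")
    print()
    mm=ok&(Z>.012)&(Z<.022); r=cv2.minAreaRect(pc[mm][:,:2].astype(np.float32)); print("base",np.round(r[0],4),np.round(r[1],3),r[2])
(p1,a),(p2,b)=rays; t=np.linalg.lstsq(np.c_[a,-b],p2-p1,rcond=None)[0]; A_,B_=p1+a*t[0],p2+b*t[1]; kn=(A_+B_)/2
print("tri",kn,np.linalg.norm(A_-B_)); dd=kn-[.476,-.03,0]; print("knob stand",dd[0]*c+dd[1]*s,-dd[0]*s+dd[1]*c, "lean",-np.arccos((kn[2]-.05)/.1))
E
```

```text
0 px 329.9081726074219 235.70408630371094 13.110864639282227 spherefit [ 0.434  -0.1486  0.1413] 0.0103 top 0.1533
lip [(-22, np.int64(92)), (-20, np.int64(212)), (-18, np.int64(379)), (-16, np.int64(316)), (-14, np.int64(35)), (0, np.int64(18)), (2, np.int64(106)), (4, np.int64(131)), (6, np.int64(285)), (8, np.int64(101))] 1675
mid [(-16, np.int64(9)), (-14, np.int64(610)), (0, np.int64(22)), (6, np.int64(188)), (8, np.int64(439))] 1268
teeth Y [-0.1308 -0.124  -0.113 ]
-40 0.1379 -0.1166 | -36 0.1285 -0.1164 | -32 0.1211 -0.1205 | -28 0.1129 -0.1221 | -24 0.1076 -0.1225 | -20 0.1088 -0.1263 | -16 0.1095 -0.1266 | -12 0.1009 -0.126 | -8 0.1097 -0.126 | -4 0.1113 -0.1264 | 0 0.1105 -0.1263 | 4 0.1108 -0.122 | 8 0.1226 -0.1261 | 12 0.1223 -0.1264 | 16 0.1214 -0.1264 | 20 0.1096 -0.1261 | 24 0.1167 -0.1261 | 28 0.1171 -0.1264 | 32 0.1153 -0.1265 | 
base [0.4183 0.0091] [0.441 0.345] 81.7466049194336
1 px 442.8939514160156 239.59426879882812 13.336251258850098 spherefit [ 0.4341 -0.1483  0.1413] 0.0103 top 0.1493
lip [(-22, np.int64(85)), (-20, np.int64(217)), (-18, np.int64(385)), (-1
[... 165 characters left out ...]
)), (-14, np.int64(615)), (0, np.int64(5)), (6, np.int64(167)), (8, np.int64(474))] 1270
teeth Y [-0.1304 -0.1223 -0.1119]
-40 0.1379 -0.1147 | -36 0.1292 -0.1148 | -32 0.1213 -0.1188 | -28 0.1121 -0.1208 | -24 0.1079 -0.1221 | -20 0.1089 -0.1252 | -16 0.1098 -0.126 | -12 0.1005 -0.1246 | -8 0.1099 -0.1247 | -4 0.1112 -0.1253 | 0 0.1106 -0.1255 | 4 0.1177 -0.122 | 8 0.1233 -0.1244 | 12 0.122 -0.1249 | 16 0.1217 -0.1262 | 20 0.1093 -0.1253 | 24 0.1165 -0.1248 | 28 0.1168 -0.125 | 32 0.1149 -0.1259 | 
base [0.4316 0.0115] [0.449 0.346] 84.92922973632812
tri [ 0.4339416  -0.14876589  0.13992848] 0.0007692486216741353
knob stand -0.04782511684938259 -0.11656330600446711 lean -0.45266485953844654
```

Both views agree on the knob: (0.434, -0.1487, 0.1405), leaning -0.45 rad, so the lever value is about 0.15. The pivot is at stand x of about -4 mm, and the tall teeth at x = 13 and 29 mm put the notch at about 21 mm at tooth radius, which fits. I'll throw the lever now.

```bash
python3 - <<'E'
from h import *
yaw=.049; ex=np.array([np.cos(yaw),np.sin(yaw),0])
kn=np.array([.434,-.1487,.1405]); l0=-np.arcsin(.445) if 0 else -.44
piv=kn-.1*(np.sin(l0)*ex+np.cos(l0)*np.array([0,0,1])); print("piv",piv)
K=lambda l: piv+.1*(np.sin(l)*ex+np.cos(l)*np.array([0,0,1]))+[0,0,.156]
arm.move_gripper(.05,20)
arm.movep(K(l0)+[0,0,.05],down(yaw)); arm.move_linear(K(l0),feed=.12)
arm.move_gripper(.0,20); s=arm.state(); print(s["grip_width"],s["grip_force"],s["ft_force"])
for l in np.linspace(l0,.38,9)[1:]:
    arm.move_linear(K(l),feed=.08); s=arm.state(); print(round(l,2),s["ft_force"].round(1) if hasattr(s["ft_force"],"round") else s["ft_force"],round(s["grip_width"],4))
arm.wait(.3); print(arm.state()["ft_force"])
arm.move_gripper(.05); arm.move_linear(K(.37)+[0,0,.06],feed=.15)
H=[.46,-.14,.40]; arm.movep(H,down(yaw)); arm.wait(.2)
im,d,Kc,P=shot("wrist","w2.png"); np.savez("w2.npz",im=im,d=d,K=Kc,P=P); print(arm.state()["time"])
E
```

```text
piv [ 0.47654282 -0.14661373  0.05002483]
0.020759726565620785 19.597856104373932 [-1.20729631 -2.34068658  5.54497673]
-0.34 [ 0.3 -3.2  3.1] 0.0204
-0.24 [ 0.6 -4.9  1.9] 0.0201
-0.13 [-0.8 -6.3  3.6] 0.0202
-0.03 [-0.4 -6.   3.7] 0.0202
0.07 [-0.1 -5.   4.3] 0.0204
0.18 [-0.4 -4.8  5.5] 0.0197
0.28 [ 0.  -4.7  7.1] 0.0203
0.38 [ 0.6 -5.3  5.9] 0.0202
[ 0.48747933 -5.16888213  4.46566782]
8.825
```

View pics/w2.png

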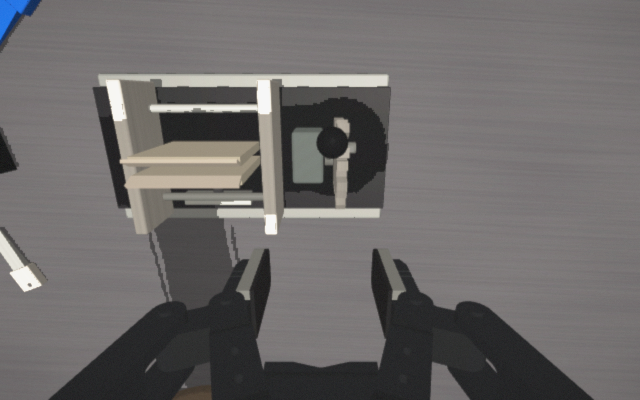

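The knob is now at (332,142), over the marked notch. I'll measure the lever lean, head shift and gap numerically, then go to look at the gauge.

```bash
cat > meas.py <<'E'
from h import *
def stand(f,yaw=.049,u0=332,v0=142):
    c,s=np.cos(yaw),np.sin(yaw)
    D=np.load(f); im,d,K,P=[D[k] for k in("im","d","K","P")]; pc=cloud(d,K,P); g=cv2.cvtColor(im,cv2.COLOR_RGB2GRAY)
    S=pc-np.array([.476,-.03,0]); X=S[...,0]*c+S[...,1]*s; Y=-S[...,0]*s+S[...,1]*c; Z=pc[...,2]; ok=d>0
    m=ok&(Z>.128)&(Z<.165)&(g<45)&(Y<-.09)&(Y>-.14)&(abs(X)<.07); q=np.c_[X[m],Y[m],Z[m]]
    if len(q)>20:
        A=np.c_[2*q,np.ones(len(q))]; x=np.linalg.lstsq(A,(q**2).sum(1),rcond=None)[0]
        print("knob",x[:3].round(4),"r",np.sqrt(x[3]+x[:3]@x[:3]).round(4))
    for nm,xa,xb in(("front",-.03,-.004),("rear",-.004,.03)):
        for z0,z1 in((.095,.105),(.105,.113),(.113,.117),(.117,.121),(.121,.125),(.125,.130)):
            m=ok&(Z>z0)&(Z<z1)&(abs(Y)<.035)&(X>xa)&(X<xb)
            if m.sum()>5: print(nm,z0,m.sum(),(np.percentile(X[m],[2,25,50,75,98])*1000).round(1))
    m=ok&(Z>.105)&(Z<.13)&(abs(X)<.025)&(abs(Y)<.055); print("Yrange",np.percentile(Y[m],[1,99]).round(4))
    for nm,(y0,y1) in dict(L=(.02,.035),R=(-.035,-.02)).items():
        m=ok&(Z>.123)&(Z<.13)&(Y>y0)&(Y<y1); print(nm,*[(np.median(X[m&(X>a)&(X<b)])*1000).round(2) for a,b in((-.03,-.004),(-.004,.03))])
    m=ok&(Z>.1)&(Z<.14)&(g>70)&(Y<-.121)&(Y>-.16)&(abs(X)<.05)
    print("teeth",[(x0,(Z[m&(X*1000>=x0)&(X*1000<x0+3)].max()*1000).round(1)) for x0 in range(-24,40,3) if (m&(X*1000>=x0)&(X*1000<x0+3)).any()])
E
python3 - <<'E'
from meas import *
for f in("w0.npz","w2.npz"): print(f); stand(f)
E
```

```text
w0.npz
knob [-0.0478 -0.1164  0.1413] r 0.0103
front 0.095 243 [-13.3 -13.1 -13.  -12.9 -12.7]
front 0.105 178 [-13.4 -13.2 -13.  -12.9 -12.6]
front 0.113 144 [-14.  -13.2 -13.  -12.9 -12.7]
front 0.117 301 [-15.4 -14.7 -14.1 -13.6 -12.8]
front 0.121 327 [-17.5 -16.7 -16.1 -15.5 -14.8]
front 0.125 423 [-20.6 -19.4 -18.3 -17.7 -16.4]
rear 0.095 200 [8.5 8.7 8.8 8.9 9. ]
rear 0.105 144 [8.6 8.7 8.8 8.9 9. ]
rear 0.113 244 [6.8 7.6 8.1 8.7 9. ]
rear 0.117 178 [1.4 1.7 2.8 7.3 8.9]
rear 0.121 129 [3.1 3.2 3.5 4.7 4.8]
rear 0.125 390 [4.8 6.2 6.9 7.7 8.4]
Yrange [-0.044   0.0451]
L -17.87 6.85
R -17.75 6.75
teeth [(-24, np.float64(107.5)), (-21, np.float64(108.6)), (-18, np.float64(109.5)), (-15, np.float64(108.4)), (-12, np.float64(100.9)), (-9, np.float64(100.6)), (-6, np.float64(111.3)), (-3, np.float64(111.0)), (0, np.float64(110.5)), (3, np.float64(109.8)), (6, np.float64(122.6)), (9, np.float64(122.6)), (12, np.float64(122.3)), (15, np.float64(121.7)), (18, np.float64(104.1)), (21, np.float64(109.6)), (24, np.float64(114.7)), (27, np.float64(117.1)), (30, np.float64(116.0)), (33, np
[... 408 characters left out ...]
.9]
rear 0.113 220 [ 2.8  9.3 10.1 10.6 10.8]
rear 0.117 194 [ 2.9  3.1  4.4  9.4 10.4]
rear 0.121 112 [4.6 5.8 5.9 6.  6.9]
rear 0.125 449 [ 7.2  8.2  9.   9.8 10.6]
Yrange [-0.044   0.0451]
L -9.62 8.84
R -9.66 8.77
teeth [(-24, np.float64(106.4)), (-21, np.float64(107.6)), (-18, np.float64(108.7)), (-15, np.float64(109.4)), (-12, np.float64(106.1)), (-9, np.float64(100.2)), (-6, np.float64(101.3)), (-3, np.float64(111.2)), (0, np.float64(110.9)), (3, np.float64(111.7)), (6, np.float64(114.8)), (9, np.float64(122.6)), (12, np.float64(122.9)), (15, np.float64(121.5)), (24, np.float64(110.5)), (27, np.float64(116.2)), (30, np.float64(117.1)), (33, np.float64(115.0)), (36, np.float64(113.3))]
```

The throw came up a little short. The lean is about 0.27 (value 0.87) and the gap is 7.5 mm, because the head gave way on its springs while it was pushed. I'll re-grip and push about 8 mm further.

```bash
python3 - <<'E'
from meas import *
yaw=.049; c,s_=np.cos(yaw),np.sin(yaw)
W=lambda x,z: np.array([.476+x*c+.1166*s_, -.03+x*s_-.1166*c, z+.156])
arm.movep(W(.0264,.1464)+[0,0,.05],down(yaw)); arm.move_linear(W(.0264,.1464),feed=.12)
arm.move_gripper(.0,20)
for x,z in((.033,.1458),(.0405,.1438)):
    arm.move_linear(W(x,z),feed=.06); s=arm.state(); print(np.round(s["ft_force"],1),round(s["grip_width"],4))
arm.move_gripper(.05); arm.move_linear(W(.0405,.1438)+[0,0,.06],feed=.15)
arm.movep([.46,-.14,.40],down(yaw)); arm.wait(.2)
im,d,Kc,P=shot("wrist","w3.png"); np.savez("w3.npz",im=im,d=d,K=Kc,P=P); print(arm.state()["time"])
stand("w3.npz")
E
```

```text
[-0.6 -2.1  4.1] 0.0205
[-0.7 -4.6  1. ] 0.0202
12.275
knob [ 0.0386 -0.1164  0.1444] r 0.0106
front 0.117 234 [-6.1 -5.2 -4.8 -4.3 -4.1]
front 0.121 328 [-8.2 -7.  -6.5 -5.8 -5. ]
front 0.125 471 [-11.3 -10.1  -9.1  -8.1  -7.2]
rear 0.095 402 [-3.7 -3.4 -3.2 11.  11.2]
rear 0.105 324 [-3.7 -3.4 -3.1 11.  11.2]
rear 0.113 336 [-3.9 -3.4  9.4 10.3 11.2]
rear 0.117 218 [-4.  -3.4  4.3  9.5 11.2]
rear 0.121 130 [ 5.6  5.8  5.9  7.  10.1]
rear 0.125 406 [ 7.2  8.5  9.2  9.9 10.7]
Yrange [-0.044   0.0451]
L -8.39 9.13
R -8.42 9.06
teeth [(-24, np.float64(106.2)), (-21, np.float64(107.6)), (-18, np.float64(108.8)), (-15, np.float64(109.9)), (-12, np.float64(107.1)), (-9, np.float64(101.0)), (-3, np.float64(111.6)), (0, np.float64(111.4)), (3, np.float64(111.2)), (9, np.float64(123.2)), (12, np.float64(122.3)), (15, np.float64(121.6)), (18, np.float64(121.2)), (21, np.float64(112.5)), (24, np.float64(110.5)), (27, np.float64(116.4)), (30, np.float64(117.0)), (33, np.float64(114.4)), (36, np.float64(112.5))]
```

The lean is now about 0.40–0.42 (value 1.00–1.02) and the knob sits about 4 mm past the notch centre. That is inside the window but near its edge. I'll centre it by pulling back, then pushing up to a command 4.5 mm shorter, with the head against the same stop.

```bash
python3 - <<'E'
from meas import *
yaw=.049; c,s_=np.cos(yaw),np.sin(yaw)
W=lambda x,z: np.array([.476+x*c+.1166*s_, -.03+x*s_-.1166*c, z+.156])
arm.movep(W(.0386,.1425)+[0,0,.04],down(yaw)); arm.move_linear(W(.0386,.1425),feed=.12)
arm.move_gripper(.0,20)
for x,z in((.022,.1465),(.036,.1440)):
    arm.move_linear(W(x,z),feed=.06); s=arm.state(); print(np.round(s["ft_force"],1),round(s["grip_width"],4))
arm.move_gripper(.05); arm.move_linear(W(.036,.1440)+[0,0,.06],feed=.15)
uv=[]
for i,p in((4,[.46,-.14,.40]),(5,[.46,-.05,.40])):
    arm.movep(p,down(yaw)); arm.wait(.2)
    im,d,Kc,P=shot("wrist",f"w{i}.png"); np.savez(f"w{i}.npz",im=im,d=d,K=Kc,P=P)
print(arm.state()["time"])
stand("w4.npz");print(); stand("w5.npz")
E
```

```text
[ 1.5 -2.4  7.4] 0.0204
[ 1.1 -5.2  3.9] 0.0202
16.6583
knob [ 0.0357 -0.1165  0.1445] r 0.0105
front 0.095 238 [-6.5 -6.3 -6.2 -6.1 -5.8]
front 0.105 175 [-6.5 -6.3 -6.2 -6.  -5.9]
front 0.113 144 [-7.1 -6.3 -6.2 -6.1 -5.9]
front 0.117 300 [-8.7 -7.8 -7.3 -6.8 -5.9]
front 0.121 328 [-10.8  -9.8  -9.2  -8.8  -7.6]
front 0.125 438 [-13.7 -12.7 -11.5 -10.8  -9.7]
rear 0.095 167 [8.1 8.2 8.3 8.4 8.6]
rear 0.105 170 [8.1 8.3 8.3 8.4 8.6]
rear 0.113 261 [0.2 6.8 7.7 8.2 8.5]
rear 0.117 171 [0.5 1.8 2.  7.1 8.1]
rear 0.121 99 [2.3 3.4 3.6 3.7 7.8]
rear 0.125 449 [4.9 5.9 6.7 7.5 8.4]
Yrange [-0.044  0.045]
L -11.0 6.64
R -11.07 6.61
teeth [(-24, np.float64(107.6)), (-21, np.float64(108.4)), (-18, np.float64(109.2)), (-15, np.float64(108.0)), (-12, np.float64(101.2)), (-9, np.float64(100.6)), (-6, np.float64(111.3)), (-3, np.float64(111.1)), (0, np.float64(111.0)), (3, np.float64(110.3)), (6, np.float64(122.7)), (9, np.float64(122.8)), (12, np.float64(122.3)), (15, np.float64(121.7)), (18, np.float64(106.4)), (21, np.float64(110.6)), (24, np.float64(115.4)), (27, np.float64(116.2)), (30, np
[... 307 characters left out ...]
nt 0.125 426 [-13.8 -12.6 -11.5 -10.9  -9.7]
rear 0.095 164 [8.  8.2 8.3 8.4 8.6]
rear 0.105 169 [8.  8.2 8.3 8.4 8.6]
rear 0.113 287 [0.5 6.4 7.5 8.1 8.5]
rear 0.117 181 [0.6 0.8 2.3 7.2 8.2]
rear 0.121 118 [2.4 2.6 3.9 4.1 4.2]
rear 0.125 375 [4.3 5.7 6.5 7.2 7.9]
Yrange [-0.043  0.045]
L -11.07 6.34
R -11.17 6.21
teeth [(-24, np.float64(107.6)), (-21, np.float64(108.3)), (-18, np.float64(109.5)), (-15, np.float64(108.4)), (-12, np.float64(100.1)), (-9, np.float64(100.8)), (-6, np.float64(111.2)), (-3, np.float64(111.8)), (0, np.float64(110.8)), (3, np.float64(110.8)), (6, np.float64(122.9)), (9, np.float64(123.0)), (12, np.float64(122.5)), (15, np.float64(121.9)), (18, np.float64(105.7))]
```

```bash
python3 - <<'E'
from meas import *
yaw=.049; c,s=np.cos(yaw),np.sin(yaw)
def tri(fs):
    rays=[]
    for f in fs:
        D=np.load(f); im,d,K,P=[D[k] for k in("im","d","K","P")]; pc=cloud(d,K,P); g=cv2.cvtColor(im,cv2.COLOR_RGB2GRAY)
        S=pc-np.array([.476,-.03,0]); X=S[...,0]*c+S[...,1]*s; Y=-S[...,0]*s+S[...,1]*c
        m=((d>0)&(pc[...,2]>.125)&(pc[...,2]<.165)&(g<60)&(Y<-.095)&(Y>-.14)&(abs(X)<.07)).astype(np.uint8)
        n,l,st,ce=cv2.connectedComponentsWithStats(m); k=1+np.argmax(st[1:,4])
        (u,v),r=cv2.minEnclosingCircle(np.argwhere(l==k)[:,::-1].astype(np.float32))
        x=P[:3,:3]@np.linalg.solve(K,[u,v,1.]); rays.append((P[:3,3],x/np.linalg.norm(x)))
    (p1,a),(p2,b)=rays; t=np.linalg.lstsq(np.c_[a,-b],p2-p1,rcond=None)[0]; k=(p1+a*t[0]+p2+b*t[1])/2; q=k-[.476,-.03,0]
    return np.array([q[0]*c+q[1]*s,-q[0]*s+q[1]*c,k[2]])
A,B=tri(["w0.npz","w1.npz"]),tri(["w4.npz","w5.npz"]); print(A,B)
dx=B[0]-A[0]+.0005; dz=B[2]-A[2]; dl=2*np.arcsin(np.hypot(dx,dz)/.2); mean=-np.arctan2(dz,dx); print(dl,mean+dl/2,mean-dl/2, "absz",np.arccos((B[2]-.05)/.1))
im=np.load("w4.npz")["im"][95:225,270:400]; cv2.imwrite("pics/c_w4.png",cv2.resize(im,None,fx=4.5,fy=4.5,interpolation=cv2.INTER_CUBIC)[:,:,::-1])
E
```

```text
[-0.04776701 -0.11660111  0.14074636] [ 0.03577695 -0.11654803  0.14402963]
0.8680815833204668 0.39499456762463886 -0.47308701569582795 absz 0.34729656328078085
```

View pics/c_w4.png

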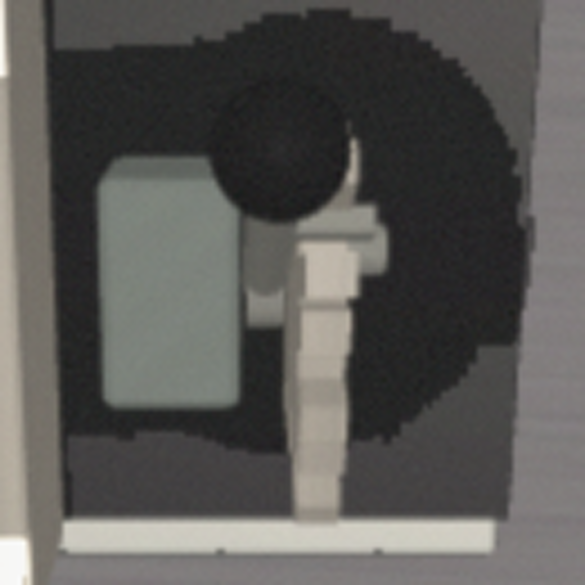

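The lean estimates are 0.35–0.40, so the value is 0.95–1.00. The lever points at the gap between the two tall teeth, above the stud at crop (375,250), and that is good. The gap is 6.5 mm, so I expect it to be snug at about 45 mm depth. Next is a close look at the gauge.

```bash
python3 - <<'E'
from h import *
for yw in (.2+np.pi/2,.2-np.pi/2):
    for p,y in(([.465,.267,.40],yw),([.474,-.03,.40],yw-.151)): print(round(yw,2),arm.ik(p,down(y)))
yw=.2-np.pi/2
for yy in(.2+np.pi/2,.2-np.pi/2):
    if arm.ik([.465,.267,.40],down(yy)) is not None and arm.ik([.474,-.03,.40],down(yy-.151)) is not None: yw=yy
ex=np.array([np.cos(yw),np.sin(yw),0])
print("yaw",yw)
arm.move_gripper(.06,40)
rays=[]
for i,o in((6,.03),(7,-.03)):
    p=np.array([.465,.267,.39])-0*ex; p[0]+=o
    arm.movep(p,down(yw)); arm.wait(.25)
    im,d,K,P=shot("wrist",f"w{i}.png"); np.savez(f"w{i}.npz",im=im,d=d,K=K,P=P)
    pc=cloud(d,K,P); near=(d>0)&(np.hypot(pc[...,0]-.465,pc[...,1]-.267)<.06)
    for nm,lo,hi in(("handle top",.13,.16),("holder",.085,.098)):
        m=near&(pc[...,2]>lo)&(pc[...,2]<hi)
        if nm=="handle top":
            zt=np.percentile(pc[...,2][m],90); m&=pc[...,2]>zt-.004
            n,l,st,ce=cv2.connectedComponentsWithStats(m.astype(np.uint8)); k=1+np.argmax(st[1:,4]); m=l==k; uv=ce[k]
            x=P[:3,:3]@np.linalg.solve(K,[*uv,1.]); rays.append((P[:3,3],x/np.linalg.norm(x)))
        r=cv2.minAreaRect(pc[m][:,:2].astype(np.float32)); print(i,nm,m.sum(),np.median(pc[m][:,2]).round(4),np.round(r[0],4),np.round(r[1],4),round(r[2],2))
(p1,a),(p2,b)=rays; t=np.linalg.lstsq(np.c_[a,-b],p2-p1,rcond=None)[0]; print("tri",(p1+a*t[0]+p2+b*t[1])/2); print(arm.state()["time"])
E
```

```text
1.77 [ 8.87031914e-01  1.33696406e-01 -3.00745715e-01  4.44089210e-16
 -1.13635421e+00  2.45456074e+00]
1.77 [ 3.52496354e-01  2.72480398e-02 -4.19464715e-01  4.44089210e-16
 -1.12408357e+00  2.83809630e+00]
-1.37 [ 0.88703191  0.13369641 -0.30074572  0.         -1.13635421 -0.68703191]
-1.37 [ 3.52496354e-01  2.72480398e-02 -4.19464715e-01  4.44089210e-16
 -1.12408357e+00 -3.03496354e-01]
yaw -1.3707963267948966
6 handle top 1101 0.1414 [0.4628 0.2671] [0.0161 0.0397] 11.36
6 holder 6444 0.0966 [0.4624 0.2676] [0.0701 0.0906] 11.27
7 handle top 1137 0.1415 [0.4627 0.2669] [0.0161 0.0394] 11.23
7 holder 6729 0.0966 [0.4629 0.2675] [0.0702 0.0905] 11.65
tri [0.46278753 0.26696775 0.13885486]
19.575
```

View pics/w7.png

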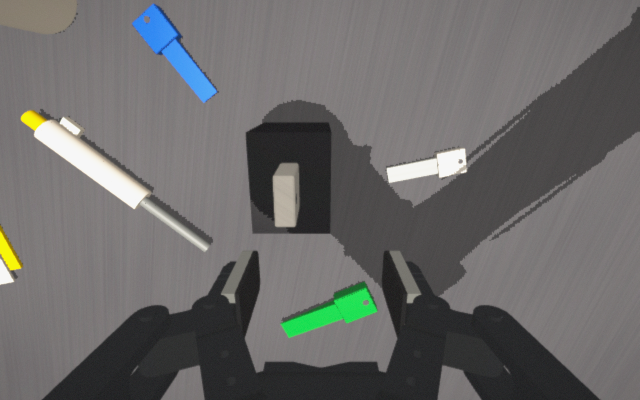

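View: the silver gauge handle is at (286,195) in the black holder. Handle centre is (0.4627, 0.2669), yaw 0.198, top about 0.140. I'll grasp, lift and look again.

```bash
python3 - <<'E'
from h import *
yg=.198-np.pi/2; g=np.array([.4627,.2669,.2755])
arm.movep(g+[0,0,.06],down(yg)); arm.move_linear(g,feed=.12)
arm.move_gripper(0,60); s=arm.state(); print(s["grip_width"],s["grip_force"],np.round(s["ft_force"],2))
arm.move_linear(g+[0,0,.02],feed=.06); print(np.round(arm.state()["ft_force"],2))
arm.move_linear(g+[0,0,.145],feed=.15)
ys=.049-np.pi/2; t=np.array([.47303,-.02964,g[2]+.145])
arm.movep(t,down(ys)); arm.wait(.4); s=arm.state(); print(np.round(s["ft_force"],2),s["grip_width"],s["tcp_pos"],s["time"])
im,d,K,P=shot("wrist","w8.png"); np.savez("w8.npz",im=im,d=d,K=K,P=P)
shot("scene","s8.png")
a=cv2.imread("pics/w8.png"); b=cv2.imread("pics/s8.png")[60:260,200:520]; b=cv2.resize(b,(640,400),interpolation=cv2.INTER_CUBIC)
cv2.imwrite("pics/m8.png",cv2.resize(np.vstack([a,b]),(480,600)))
E
```

```text
0.015355473156263861 58.50856125354767 [-1.8  -0.7   6.63]
[-0.06  0.16 -1.81]
[-0.01  0.17 -1.81] 0.015026586744864814 [ 0.47314651 -0.02916185  0.42043072] 24.05
```

View pics/m8.png

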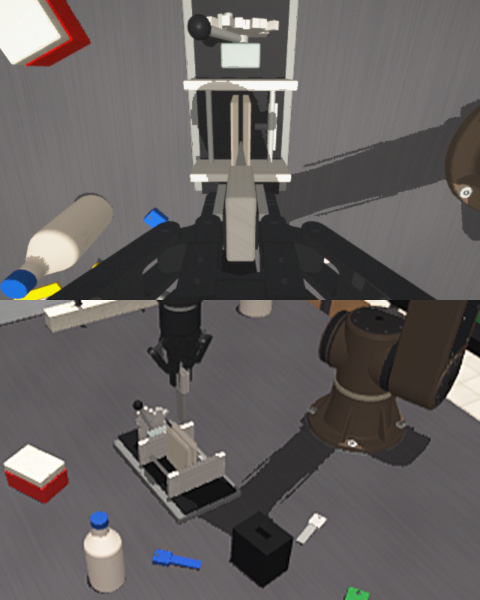

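The gauge is held upright (grip 15 mm, weight felt). In the wrist view its blade lines up with the gap at about (241,130) in the picture. I'll re-check the gap centre from this view, then descend with force monitoring.

```bash
python3 - <<'E'
from h import *
yaw=.049; c,s_=np.cos(yaw),np.sin(yaw)
D=np.load("w8.npz"); d,K,P=[D[k] for k in("d","K","P")]; pc=cloud(d,K,P); S=pc-np.array([.476,-.03,0]); X=S[...,0]*c+S[...,1]*s_; Y=-S[...,0]*s_+S[...,1]*c; Z=pc[...,2]
m=(d>0)&(Z>.122)&(Z<.130)&(Y<-.015)&(Y>-.043)&(abs(X)<.03); x=X[m]; a,b=x[x<-.003],x[x>-.003]
print(len(a),len(b),np.percentile(a,[5,50,95])*1e3 if len(a) else 0,np.percentile(b,[5,50,95])*1e3 if len(b) else 0)
q=np.array(arm.state()["tcp_pos"])-[.476,-.03,0]; print("tcp stand",q[0]*c+q[1]*s_,-q[0]*s_+q[1]*c)
t=np.array([.47303,-.02964,0]); f0=np.array(arm.state()["ft_force"])
for tip in (.128,.118,.105,.095,.088,.083,.079):
    arm.move_linear(t+[0,0,tip+.2605],feed=.06); arm.wait(.1); f=np.array(arm.state()["ft_force"])-f0
    print("depth",round((.115-tip)*1e3,1),f.round(2))
    if f[2]>4 or np.hypot(f[0],f[1])>5: break
print(arm.state()["time"])
E
```

```text
206 213 [-13.33128109 -10.85898484  -9.09359678] [3.45346682 5.79584348 8.29062697]
tcp stand -0.002875625830033574 0.0007639078748047504
depth -13.0 [-1.22  0.15  1.38]
depth -3.0 [-1.39 -0.27 -0.5 ]
depth 10.0 [-0.54 -0.37  1.12]
depth 20.0 [-0.01  0.5   0.61]
depth 27.0 [-0.83 -0.45  0.78]
depth 32.0 [ 0.16 -0.37  0.23]
depth 36.0 [ 0.05 -1.04  0.2 ]
27.3
```

```bash
python3 - <<'E'
from h import *
t=np.array([.47303,-.02964,0]); f0=np.array([-.01,.17,-1.81])
for dep in np.arange(38,57,2):
    arm.move_linear(t+[0,0,.115-dep*1e-3+.2605],feed=.02); arm.wait(.3); F=[]
    for _ in range(5): arm.wait(.02); F.append(arm.state()["ft_force"])
    f=np.mean(F,0)-f0; s=arm.state(); print("depth",dep,f.round(2),np.round(s["wrist_torque"],2),round(s["tcp_pos"][2],4))
    if f[2]>5: break
print(s["time"],s["grip_width"])
E
```

```text
depth 38 [-0.57 -0.46  0.53] [-0.   -0.04 -0.03] 0.3376
depth 40 [-0.13  0.02  0.17] [-0.04  0.02  0.02] 0.3355
depth 42 [ 0.33 -0.3   0.37] [ 0.   -0.04 -0.02] 0.3335
depth 44 [ 0.27 -0.15  0.2 ] [ 0.01 -0.06 -0.02] 0.3315
depth 46 [ 0.55 -0.46 -0.07] [-0.03 -0.17  0.  ] 0.3295
depth 48 [ 0.56  0.14 -0.89] [ 0.07 -0.25 -0.01] 0.3274
depth 50 [ 0.45 -0.49  0.61] [-0.12 -0.28  0.02] 0.3255
depth 52 [ 0.48 -0.28  2.  ] [-0.06 -0.29 -0.01] 0.3235
depth 54 [ 0.87 -0.16  3.  ] [-0.04 -0.24 -0.03] 0.3215
depth 56 [ 0.92 -0.05  4.36] [ 0.01 -0.25  0.07] 0.3195
33.6333 0.015708705724395654
```

Contact began at about 49 mm. At 56 mm the drag is 4.4 N, rising about 0.65 N per mm, which is snug. I'll do a final hold and lever check, then hand in.

```bash
python3 - <<'E'
from meas import *
arm.wait(.8); s=arm.state(); print(np.round(s["ft_force"],2),s["grip_force"])
im,d,K,P=shot("wrist","w9.png"); np.savez("w9.npz",im=im,d=d,K=K,P=P); D=cloud(d,K,P)
c,s_=np.cos(.049),np.sin(.049); S=D-np.array([.476,-.03,0]); X=S[...,0]*c+S[...,1]*s_; Y=-S[...,0]*s_+S[...,1]*c; Z=D[...,2]
g=cv2.cvtColor(im,cv2.COLOR_RGB2GRAY); m=(d>0)&(Z>.128)&(Z<.165)&(g<45)&(Y<-.09)&(Y>-.14)&(abs(X)<.07); q=np.c_[X[m],Y[m],Z[m]]
if len(q)>20:
    x=np.linalg.lstsq(np.c_[2*q,np.ones(len(q))],(q**2).sum(1),rcond=None)[0]; print("knob",x[:3])
print(arm.job_done())
E
```

```text
[-0.23 -0.25  3.48] 59.11655008792877
knob [ 0.03543452 -0.11584897  0.14493191]
the job is handed in; nothing more can be done
None
```

I handed the job in with the lever in the marked notch (value about 0.95–1.00) and the gauge still gripped upright, its tip about 56 mm below the plate edges with a drag of roughly 5 N, within the 3–10 N range; no verdict was returned.

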